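# Find the unlatched cover of a robot cell's service duct and tip it open

## Task

One of the four covers on the service duct has been unlatched so that its ports can be used. Press down lightly on the ribbed rear end of the covers, one after another, until you find the one that rocks, and tip that one up; then push its raised front edge over to the rear until the cover stands fully open against its stop. Work with the fingertips only: do not force the latched covers, and do not move or pick up the parts left lying around.

Things in the scene. Friction and masses are not known exactly. Their poses are not given: they have to be found in the camera images.
- duct: Grey and aluminium service duct fixed on the bench, 160 mm deep (x), 514 mm long (y), deck 85 mm high; place and yaw vary. Origin: centre of its underside; x to its rear (away from the robot), y along the row of covers. Four identical covers lie flush in the deck, 100 mm apart, between 60 mm blank end sections. One cover is unlatched, three are latched; they look the same.
- cover_1 (a joint): Angle of cover 1, leftmost seen from the robot. 0 = shut; grows to 1.75 rad (stop, just past upright) as the short ribbed rear end sinks and the long front part rises and swings to the rear. If unlatched, 2 to 5 N on the ribs tips it, and its stiff hinge keeps it at any angle where it is left. If latched, a sprung bolt under the ribs stops it: it gives 0.02 to 0.12 rad, then is solid.
- cover_2 (a joint): Angle of cover 2, second from the left seen from the robot. 0 = shut; grows to 1.75 rad (stop, just past upright) as the short ribbed rear end sinks and the long front part rises and swings to the rear. If unlatched, 2 to 5 N on the ribs tips it, and its stiff hinge keeps it at any angle where it is left. If latched, a sprung bolt under the ribs stops it: it gives 0.02 to 0.12 rad, then is solid.
- cover_3 (a joint): Angle of cover 3, third from the left seen from the robot. 0 = shut; grows to 1.75 rad (stop, just past upright) as the short ribbed rear end sinks and the long front part rises and swings to the rear. If unlatched, 2 to 5 N on the ribs tips it, and its stiff hinge keeps it at any angle where it is left. If latched, a sprung bolt under the ribs stops it: it gives 0.02 to 0.12 rad, then is solid.
- cover_4 (a joint): Angle of cover 4, rightmost seen from the robot. 0 = shut; grows to 1.75 rad (stop, just past upright) as the short ribbed rear end sinks and the long front part rises and swings to the rear. If unlatched, 2 to 5 N on the ribs tips it, and its stiff hinge keeps it at any angle where it is left. If latched, a sprung bolt under the ribs stops it: it gives 0.02 to 0.12 rad, then is solid.
- cover_1_ribs (a point): Press area on cover 1: middle of the four low black ribs (60 mm long) on its short rear end, on the top face, 28 mm behind the pin, 17 mm from the rear edge. Moves with the cover. The duct is hollow 45 mm deep below it; the fixed deck rail begins just behind the rear edge.
- cover_1_edge (a point): Middle of the front (robot-side) edge of cover 1, on the top face, 75 mm in front of the pin. Moves with the cover: stands up from the deck when tipped.
- cover_1_pivot (a point): Middle of the cross pin (steel barrel along the duct's y) on which cover 1 tips; 83 mm above the bench, fixed in the duct, axes as the duct's. The cover is an aluminium sheet 120 mm (x) by 92 mm (y), 4 mm thick: 75 mm in front of the pin, 45 mm behind it.
- cover_2_ribs (a point): Press area on cover 2: middle of the four low black ribs (60 mm long) on its short rear end, on the top face, 28 mm behind the pin, 17 mm from the rear edge. Moves with the cover. The duct is hollow 45 mm deep below it; the fixed deck rail begins just behind the rear edge.
- cover_2_edge (a point): Middle of the front (robot-side) edge of cover 2, on the top face, 75 mm in front of the pin. Moves with the cover: stands up from the deck when tipped.
- cover_2_pivot (a point): Middle of the cross pin (steel barrel along the duct's y) on which cover 2 tips; 83 mm above the bench, fixed in the duct, axes as the duct's. The cover is an aluminium sheet 120 mm (x) by 92 mm (y), 4 mm thick: 75 mm in front of the pin, 45 mm behind it.
- cover_3_ribs (a point): Press area on cover 3: middle of the four low black ribs (60 mm long) on its short rear end, on the top face, 28 mm behind the pin, 17 mm from the rear edge. Moves with the cover. The duct is hollow 45 mm deep below it; the fixed deck rail begins just behind the rear edge.
- cover_3_edge (a point): Middle of the front (robot-side) edge of cover 3, on the top face, 75 mm in front of the pin. Moves with the cover: stands up from the deck when tipped.
- cover_3_pivot (a point): Middle of the cross pin (steel barrel along the duct's y) on which cover 3 tips; 83 mm above the bench, fixed in the duct, axes as the duct's. The cover is an aluminium sheet 120 mm (x) by 92 mm (y), 4 mm thick: 75 mm in front of the pin, 45 mm behind it.
- cover_4_ribs (a point): Press area on cover 4: middle of the four low black ribs (60 mm long) on its short rear end, on the top face, 28 mm behind the pin, 17 mm from the rear edge. Moves with the cover. The duct is hollow 45 mm deep below it; the fixed deck rail begins just behind the rear edge.
- cover_4_edge (a point): Middle of the front (robot-side) edge of cover 4, on the top face, 75 mm in front of the pin. Moves with the cover: stands up from the deck when tipped.
- cover_4_pivot (a point): Middle of the cross pin (steel barrel along the duct's y) on which cover 4 tips; 83 mm above the bench, fixed in the duct, axes as the duct's. The cover is an aluminium sheet 120 mm (x) by 92 mm (y), 4 mm thick: 75 mm in front of the pin, 45 mm behind it.
- boat_mid (a point): Middle of a loose golden printed toy boat, 56 x 28 x 42 mm, standing on one blank end section of the duct's deck (either end). Leave alone. Origin 20 mm above its underside.
- cup_mid (a point): Middle of a loose turned steel cup, 40 mm across and 30 mm high, standing on the other blank end section of the deck. Leave alone. Origin half-way up.
- vase_mid (a point): Middle of a loose golden printed vase, 84 mm across and 150 mm high, on the bench to the left of the duct. Leave alone. Origin half-way up.
- honeycomb_mid (a point): Middle of a loose golden printed honeycomb plate, about 85 x 95 x 18 mm, lying on the bench to the right of the duct. Leave alone. Origin half-way up.

How it is judged:
By the outcome, as a careful person would: the job done as asked, in the order asked, and still so for the second after the job is handed in, with the robot touching nothing.
It also fails if it takes over 67 s, if anything falls off the work surface, if the arm or the gripper's body presses on something with over 40 N, if the wrist force passes 120 N, or if a joint passes its speed limit or range.

## Robot

A 6-joint arm with a two-finger parallel gripper is mounted at the origin on the work surface. World frame = base frame: x ahead of the robot, y to its left, z up, the work surface at z = 0. Lengths are in m, angles in rad, forces in N, time in s.
With the tool pointing down it reaches from about 0.325 to 0.775 m from the base axis. Payload 9.3 kg.
Tool frame: the origin (TCP) lies midway between the tips of the shut fingers; the grasp point (between the pads) lies arm.pinch_z behind it (arm.pinch_z is the distance from the TCP to the grasp point, in m); z points along the fingers, y is the line along which they close (so a half turn about z gives the same grasp; the last joint's range is limited). The gripper opens to 85 mm and grips with 20 to 120 N. Pads are 22 mm wide; open, the fingers measure 114 mm over their backs; the gripper's body (76 mm by 85 mm) begins 54 mm behind the grasp point. The pads swing forward as they close: fully open they stand 13 mm farther back than shut.
Start: joints at [0.976, 0.259, 0.021, 1.334, 0, 1.418], TCP at [0.235, 0.497, 0.231] pointing down, gripper open.
Joint ranges: [-3.04, 3.04], [-0.91, 1.82], [-1.04, 1.36], [-1.92, 1.95], [-1.52, 1.45], [-3.14, 3.14]. Speed limits (rad/s): [2.22, 2.22, 2.79, 3.14, 3.14, 3.14].

## Interface

Orientations are given as a unit quaternion [x, y, z, w].
In Python, from rig import telemetry, read_camera, workorder, arm gives the robot as it stands.
- The arm moves only by the shell command python3 -m inch 'ROWS' [FORCE]. ROWS is text: rows parted by semicolons, each of 7 numbers parted by spaces: the shift along the tool's x, y, z in m, then the turn, a rotation vector about the tool's x, y, z in degrees, then the gripper command: -1 is shut, 1 is fully open, values between are in proportion. A call has 1 to 10 rows; each row shifts and turns the commanded pose from where the row before left it, along the tool's axes as they then stand; what a row does not reach is not made up. A row lasts 1/8 s, in which the tool goes at most 62.5 mm and 10.7 degrees, less where a joint would pass 70% of its speed; a pose out of reach is approached as far as the arm can. A call is refused whole if a number of a shift passes 0.0625 or a number of a turn 10.7, either way. A call with a gripper value outside its range is refused whole. The fingers move at their own pace and stop on an object; FORCE is the grip in N (left out, the last holds). Time passes only in rows, so rows that do not move let the fingers close. It gives the time, the measured TCP pose, the force, the opening and the grip force at its end, in the units of the state.
- telemetry.state(): the state, without advancing time (a new reading comes with each control period).
- read_camera(name): name is "scene" or "top" or "wrist"; returns a dict with "image" (384x512x3 uint8, red, green, blue), "vertical_fov" (degrees; the focal length in pixels is half the picture's height over the tangent of half this angle, whatever the lens; pixels are square), "cx", "cy" (the principal point, pixels), "camera_from_world" (4x4, takes a point from world to camera coordinates). Camera axes: x right, y up, looking along -z (the intrinsics and any distortion apply to the point x, -y, -z); pixel columns grow to the right and rows downward; lengths in m; the calibration is good to about 2 mm. A picture is of the moment at which its call begins. There is no depth.
- workorder.hand_in(): hands the job in; it is judged then, once.
The state is a dict: "clock": time; "joints": joint angles; "dq": joint speeds; "joint_efforts": joint torques, N m; "ee_pos": TCP position; "ee_rot": TCP orientation; "wrist_force": force on the tool from outside, world axes, zero at the start; "torque": the same for the moment, N m; "finger_gap": opening from 0.0 (shut) to 1.0 (fully open); "gripper_force": force on a finger pad.
Only numpy, scipy, OpenCV 4.12 (cv2) and the standard library are available. Lean on these libraries where they do the work, as an engineer would, in place of code of your own. Each camera call takes 0.05 s, during which the arm holds its last target. There are 200 camera calls.

## Working session

There is one attempt and no reset: what is moved stays moved. The work goes in short steps, Python scripts to look and compute and a shell command to move; the robot and the scene stay as the last step left them, time stands still between calls to the robot, and variables do not carry over. Pictures are saved under pics/ and viewed, at most 10 in all, crops included, and the job is handed in when it is done.

```bash
ls; mkdir -p pics
python3 - <<'E'
from rig import telemetry, read_camera, arm
import cv2,numpy as np
print(telemetry.state(), arm.pinch_z)
for n in("scene","top"):
    c=read_camera(n); cv2.imwrite(f"pics/{n}0.png",c["image"][:,:,::-1]); print(n,{k:v for k,v in c.items() if k!="image"})
E
```

```text
pics
{'clock': 0.0, 'joints': array([ 9.76415137e-01,  2.59220025e-01,  2.07328572e-02,  1.33371189e+00,
       -2.16981522e-05,  1.41820159e+00]), 'dq': array([-0.00052524, -0.0014824 ,  0.00116076,  0.00038279, -0.00045654,
        0.00090781]), 'joint_efforts': array([ 1.92291620e-03, -5.55645061e+01,  3.44530642e+01,  1.38735253e-02,
       -1.48252552e-04, -2.94936444e-05]), 'ee_pos': array([0.23499482, 0.49694211, 0.23063968]), 'ee_rot': array([ 2.19101171e-01,  9.75701893e-01, -6.56973481e-04, -2.45803237e-04]), 'wrist_force': array([ 0.38896545, -0.04375964, -0.47891311]), 'torque': array([0.01092329, 0.01843806, 0.01864023]), 'gripper_force': 0.0, 'finger_gap': 1.0025202195810514} 0.0187
scene {'vertical_fov': 57.186783971873865, 'cx': 256.6218268493829, 'cy': 198.9819081211472, 'camera_from_world': array([[-0.7005237 ,  0.7136073 , -0.00558299,  0.41339244],
       [-0.42335092, -0.40926553,  0.80825474,  0.14784299],
       [ 0.57449156,  0.56856517,  0.58880651, -1.34824408],
       [ 0.        ,  0.        ,  0.        ,  1.        ]])}
top {'vertical_fov': 57.67082163098474, 'cx': 249.77940994828865, 'cy': 193.5180560824382, 'camera_from_world': array([[ 0.01117635, -0.99993088,  0.00364955, -0.02441021],
       [ 0.97968519,  0.01168076,  0.2002011 , -0.56460915],
       [-0.20022989,  0.00133789,  0.97974803, -1.09515868],
       [ 0.        ,  0.        ,  0.        ,  1.        ]])}
```

View pics/top0.png

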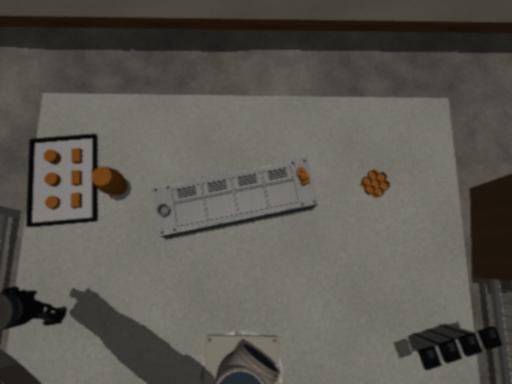

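View pics/scene0.png

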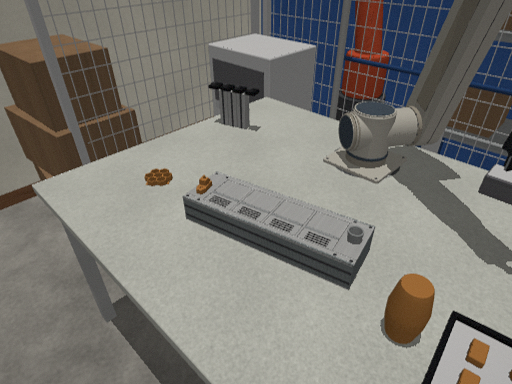

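The top view shows the rib patches at about (187,190), (217,185), (247,180) and (277,174). The cup is on the left end at (165,210) and the boat on the right end at (303,176). In the scene view the ribs for covers 1 to 4 are at about (318,239), (281,225), (249,212) and (220,201).

```bash
cat > h.py <<'E'
import cv2,numpy as np
from rig import telemetry, read_camera
def proj_setup(c):
    f=c["image"].shape[0]/2/np.tan(np.radians(c["vertical_fov"])/2)
    return f,c["cx"],c["cy"],c["camera_from_world"]
def ray(c,u,v):
    f,cx,cy,T=proj_setup(c); R=T[:3,:3]
    d=R.T@np.array([(u-cx)/f,-(v-cy)/f,-1]); return -R.T@T[:3,3], d/np.linalg.norm(d)
def plane(c,u,v,z):
    o,d=ray(c,u,v); return o+d*(z-o[2])/d[2]
def project(c,p):
    f,cx,cy,T=proj_setup(c); q=T[:3,:3]@p+T[:3,3]; return cx-f*q[0]/q[2], cy+f*q[1]/q[2]
def tri(r):
    A=sum(np.eye(3)-np.outer(d,d) for o,d in r); b=sum((np.eye(3)-np.outer(d,d))@o for o,d in r)
    return np.linalg.solve(A,b)
def ribs(c,seeds,w=14,h=9,k=9):
    g=cv2.cvtColor(c["image"],cv2.COLOR_RGB2GRAY).astype(float); out=[]
    for u,v in seeds:
        p=g[v-h:v+h+1,u-w:u+w+1]; bg=np.percentile(p,70)
        wgt=((p<bg*0.75)*1).astype(np.uint8)
        wgt=cv2.morphologyEx(wgt,cv2.MORPH_CLOSE,np.ones((3,3),np.uint8))
        n,l,s,ce=cv2.connectedComponentsWithStats(wgt)
        i=1+np.argmax(s[1:,4]); out.append((ce[i][0]+u-w,ce[i][1]+v-h,s[i].tolist()))
    return out
E
python3 - <<'E'
from h import *
t=read_camera("top"); s=read_camera("scene")
a=ribs(t,[(187,190),(217,185),(247,180),(277,174)]); b=ribs(s,[(318,239),(281,225),(249,212),(220,201)])
P=[]
for x,y in zip(a,b):
    p=tri([ray(t,*x[:2]),ray(s,*y[:2])]); P.append(p); print(x,y,p.round(4),plane(t,*x[:2],.086).round(4),plane(s,*y[:2],.086).round(4))
# end corners
for u,v in[(155,188),(165,236),(315,206),(304,160)]: print(plane(t,u,v,.085).round(4))
for n,c,q,sc in(("t",t,(145,150,185,100),4),("s",s,(175,160,215,130),3)):
    x,y,w,h=q; cv2.imwrite(f"pics/{n}1.png",cv2.resize(c["image"][y:y+h,x:x+w,::-1],None,fx=sc,fy=sc))
E
```

```text
(np.float64(186.13529411764705), np.float64(191.16470588235293), [4, 4, 19, 13, 170]) (np.float64(316.93684210526317), np.float64(238.61052631578949), [0, 2, 27, 15, 190]) [0.565  0.186  0.0863] [0.5642 0.1873 0.086 ] [0.5655 0.1847 0.086 ]
(np.float64(216.43312101910828), np.float64(185.36942675159236), [5, 3, 18, 13, 157]) (np.float64(281.34302325581393), np.float64(224.74418604651163), [2, 2, 25, 14, 172]) [0.5858 0.0887 0.0861] [0.5846 0.0903 0.086 ] [0.5867 0.087  0.086 ]
(np.float64(246.9738562091503), np.float64(179.36601307189542), [5, 3, 19, 12, 153]) (np.float64(249.3246753246753), np.float64(212.24025974025975), [3, 3, 23, 14, 154]) [ 0.6067 -0.0091  0.0855] [ 0.6057 -0.0082  0.086 ] [ 0.6077 -0.0098  0.086 ]
(np.float64(277.06081081081084), np.float64(173.5), [5, 3, 19, 12, 148]) (np.float64(219.6043165467626), np.float64(200.79856115107913), [3, 3, 22, 13, 139]) [ 0.6279 -0.1072  0.085 ] [ 0.6266 -0.106   0.086 ] [ 0.6295 -0.1075  0.086 ]
[0.5737 0.2885 0.085 ]
[0.4198 0.247  0.085 ]
[ 0.5209 -0.2271  0.085 ]
[ 0.6738 -0.1949  0.085 ]
```

View pics/t1.png

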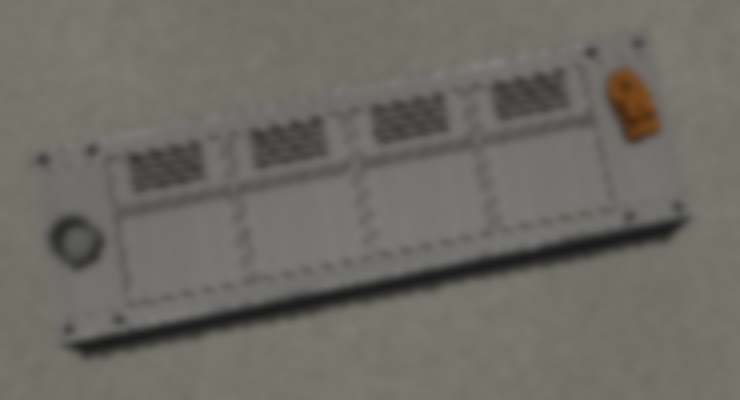

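The rib patches triangulate to 100 mm spacing and a height of about 86 mm, with the duct yawed about 12.1°. I'll square up the shut fingers and go above cover 1.

```bash
python3 -m inch '0 0 0 0 0 -9.35 -1;0 0 0 0 0 -9.35 -1;0 0 0 0 0 -9.35 -1;0 0 0 0 0 -9.35 -1' 20; python3 -m inch '-0.032 -0.046 0 0 0 0 -1;-0.032 -0.046 0 0 0 0 -1;-0.032 -0.046 0 0 0 0 -1;-0.032 -0.046 0 0 0 0 -1;-0.032 -0.046 0 0 0 0 -1;-0.032 -0.046 0 0 0 0 -1;-0.032 -0.046 0 0 0 0 -1;-0.032 -0.046 0 0 0 0 -1;0 0 0 0 0 0 -1'
cat >> h.py <<'E'
from scipy.spatial.transform import Rotation as Ro
m=np.array([.59635,.0396]); ex=np.array([.9777,.2098]); ey=np.array([-.2098,.9777])
def need(i,dx=0.001,z=None):
    "tool shift to stand at cover i, dx behind the ribs"
    s=telemetry.state(); p=m+ey*(.25-.1*i)+ex*dx; w=np.r_[p,z if z else s["ee_pos"][2]]-s["ee_pos"]
    R=Ro.from_quat(s["ee_rot"]); M=R.as_matrix()
    print("t",s["clock"],"pos",s["ee_pos"].round(4),"F",s["wrist_force"].round(2),"shift",(M.T@w).round(4),"heading",np.degrees(np.arctan2(*M[1::-1,0])).round(2),"z",M[:,2].round(3),"gap",s["finger_gap"])
E
python3 -c "
from h import *
need(1,z=.095)"
```

```text
clock: 0.7
ee_pos: [0.2351, 0.4971, 0.2311]
ee_rot: [-0.108, 0.994, -0.0, -0.0]
wrist_force: [0.1, -0.4, 0.3]
finger_gap: 0.145
gripper_force: 0.0
clock: 1.82
ee_pos: [0.5649, 0.1881, 0.2301]
ee_rot: [-0.103, 0.995, -0.0, -0.001]
wrist_force: [-0.5, 0.7, 0.4]
finger_gap: 0.001
gripper_force: 0.0
t 1.825 pos [0.5649 0.1881 0.2301] F [-0.46  0.68  0.44] shift [-0.0008 -0.0017  0.1351] heading -168.16 z [-0.001 -0.001 -1.   ] gap 0.0008805725237244672
```

Run:
```python
from h import *
c=read_camera("wrist"); im=c["image"].copy()
for i in range(1,5):
    for dx,col in((0,(255,0,0)),(-.028,(0,255,0)),(.017,(0,0,255))):
        p=m+ey*(.25-.1*i)+ex*dx; u,v=project(c,np.r_[p,.086])
        if 0<u<512 and 0<v<384: cv2.circle(im,(int(u),int(v)),2,col,-1)
cv2.imwrite("pics/w1.png",im[:,:,::-1])
```

```text
(no output)
```

View pics/w1.png

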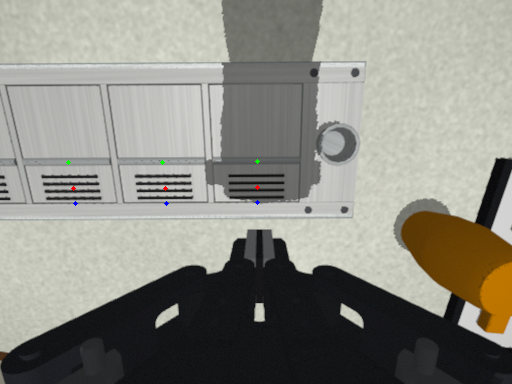

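The wrist view shows cover 1's ribs centred at about (256,186), and my projected point is at (257,187). Fingers and estimate agree, so I'm descending.

```bash
python3 -m inch '-0.0008 -0.0017 0.045 0 0 0 -1;0 0 0.045 0 0 0 -1;0 0 0.044 0 0 0 -1;0 0 0 0 0 0 -1;0 0 0 0 0 0 -1'; python3 -m inch '0 0 0.003 0 0 0 -1;0 0 0.003 0 0 0 -1;0 0 0.001 0 0 0 -1;0 0 0 0 0 0 -1'; python3 -m inch '0 0 0.001 0 0 0 -1;0 0 0 0 0 0 -1'; python3 -c "
from h import *
need(1)"
```

```text
clock: 2.5
ee_pos: [0.5641, 0.1902, 0.0991]
ee_rot: [-0.106, 0.994, 0.0, 0.001]
wrist_force: [0.2, -0.5, 0.1]
finger_gap: -0.003
gripper_force: 0.0
clock: 3.0
ee_pos: [0.5637, 0.1894, 0.0904]
ee_rot: [-0.105, 0.994, -0.0, 0.0]
wrist_force: [-1.1, -0.3, -0.7]
finger_gap: -0.0
gripper_force: 0.0
clock: 3.25
ee_pos: [0.5637, 0.1894, 0.0892]
ee_rot: [-0.105, 0.994, 0.0, -0.0]
wrist_force: [0.7, 0.8, 0.5]
finger_gap: -0.001
gripper_force: 0.0
t 3.25 pos [0.5637 0.1894 0.0892] F [0.71 0.76 0.46] shift [-0.0015 -0.0034 -0.    ] heading -167.91 z [-0. -0. -1.] gap -0.0007499336514714697
```

```bash
python3 -m inch '-0.0015 -0.003 0.001 0 0 0 -1;0 0 0 0 0 0 -1'; python3 -m inch '0 0 0.001 0 0 0 -1;0 0 0 0 0 0 -1';python3 -m inch '0 0 0.001 0 0 0 -1;0 0 0 0 0 0 -1';python3 -m inch '0 0 0.001 0 0 0 -1;0 0 0 0 0 0 -1'
```

```text
clock: 3.5
ee_pos: [0.566, 0.1866, 0.0882]
ee_rot: [-0.105, 0.994, -0.0, -0.0]
wrist_force: [-0.7, 1.1, -0.6]
finger_gap: -0.0
gripper_force: 0.0
clock: 3.75
ee_pos: [0.5657, 0.1868, 0.0872]
ee_rot: [-0.105, 0.994, -0.0, -0.0]
wrist_force: [-0.3, 0.3, 0.2]
finger_gap: -0.001
gripper_force: 0.0
clock: 4.0
ee_pos: [0.5657, 0.1869, 0.0862]
ee_rot: [-0.105, 0.994, -0.0, -0.0]
wrist_force: [-0.2, 0.1, 0.4]
finger_gap: -0.001
gripper_force: 0.0
clock: 4.25
ee_pos: [0.5657, 0.1868, 0.0852]
ee_rot: [-0.105, 0.994, 0.0, -0.0]
wrist_force: [-0.6, 0.0, -0.0]
finger_gap: 0.003
gripper_force: 0.0
```

```bash
python3 -m inch '0 0 0.001 0 0 0 -1;0 0 0 0 0 0 -1'; python3 -m inch '0 0 0.001 0 0 0 -1;0 0 0 0 0 0 -1'
```

```text
clock: 4.5
ee_pos: [0.5658, 0.1868, 0.0845]
ee_rot: [-0.105, 0.994, 0.0, 0.0]
wrist_force: [-0.1, 0.5, 3.1]
finger_gap: 0.001
gripper_force: 1.3
clock: 4.75
ee_pos: [0.5659, 0.1869, 0.0841]
ee_rot: [-0.105, 0.994, 0.0, 0.0]
wrist_force: [-2.7, -1.0, 9.5]
finger_gap: 0.001
gripper_force: 4.2
```

Cover 1 gives about 0.7 mm and then resists 9.5 N, so it is latched. On to cover 2.

```bash
python3 -m inch '0 0 -0.012 0 0 0 -1;0 -0.05 0 0 0 0 -1;0 -0.05 0 0 0 0 -1;0 0 0.004 0 0 0 -1;0 0 0 0 0 0 -1;0 0 0 0 0 0 -1'; python3 -c "
from h import *
need(2,z=.0855)"
```

```text
clock: 5.5
ee_pos: [0.5865, 0.09, 0.0914]
ee_rot: [-0.106, 0.994, 0.0, -0.0]
wrist_force: [-0.8, -0.0, -0.1]
finger_gap: -0.0
gripper_force: 0.0
t 5.5 pos [0.5865 0.09   0.0914] F [-0.76 -0.03 -0.1 ] shift [-0.0001 -0.0013  0.0059] heading -167.85 z [-0.  0. -1.] gap -0.00014031840772296418
```

```bash
python3 -m inch '0 0 0.003 0 0 0 -1;0 0 0.0028 0 0 0 -1;0 0 0 0 0 0 -1'; python3 -m inch '0 0 0.001 0 0 0 -1;0 0 0 0 0 0 -1'; python3 -m inch '0 0 0.001 0 0 0 -1;0 0 0 0 0 0 -1'
```

```text
clock: 5.88
ee_pos: [0.5865, 0.0894, 0.0852]
ee_rot: [-0.106, 0.994, 0.0, -0.0]
wrist_force: [-0.8, 0.1, -0.2]
finger_gap: -0.001
gripper_force: 0.0
clock: 6.12
ee_pos: [0.5867, 0.0892, 0.0846]
ee_rot: [-0.105, 0.994, 0.0, 0.0]
wrist_force: [-0.7, 1.0, 1.1]
finger_gap: -0.0
gripper_force: 0.8
clock: 6.38
ee_pos: [0.5868, 0.0892, 0.0841]
ee_rot: [-0.105, 0.994, 0.0, 0.0]
wrist_force: [-1.9, 1.3, 6.8]
finger_gap: 0.001
gripper_force: 3.5
```

```bash
python3 -m inch '0 0 0.0006 0 0 0 -1;0 0 0 0 0 0 -1'
```

```text
clock: 6.62
ee_pos: [0.5868, 0.0892, 0.084]
ee_rot: [-0.105, 0.994, 0.0, 0.001]
wrist_force: [-3.4, 1.3, 11.2]
finger_gap: -0.001
gripper_force: 5.5
```

Cover 2 is latched: it holds at 11 N with no movement. Next is cover 3.

```bash
python3 -m inch '0 0 -0.012 0 0 0 -1;0 -0.05 0 0 0 0 -1;0 -0.05 0 0 0 0 -1;0 0 0.004 0 0 0 -1;0 0 0 0 0 0 -1;0 0 0 0 0 0 -1'; python3 -c "
from h import *
need(3,z=.0855)"
```

```text
clock: 7.38
ee_pos: [0.6075, -0.0078, 0.0911]
ee_rot: [-0.106, 0.994, 0.0, -0.0]
wrist_force: [0.2, 0.7, -0.3]
finger_gap: -0.0
gripper_force: 0.0
t 7.375 pos [ 0.6075 -0.0078  0.0911] F [ 0.16  0.67 -0.31] shift [-0.0001 -0.0013  0.0056] heading -167.85 z [-0.  0. -1.] gap -0.0001712723186248783
```

```bash
python3 -m inch '0 0 0.003 0 0 0 -1;0 0 0.0026 0 0 0 -1;0 0 0 0 0 0 -1'; python3 -m inch '0 0 0.001 0 0 0 -1;0 0 0 0 0 0 -1'; python3 -m inch '0 0 0.001 0 0 0 -1;0 0 0 0 0 0 -1'
```

```text
clock: 7.75
ee_pos: [0.6076, -0.0083, 0.0851]
ee_rot: [-0.106, 0.994, 0.0, -0.0]
wrist_force: [-0.1, 0.3, -0.6]
finger_gap: 0.003
gripper_force: 0.0
clock: 8.0
ee_pos: [0.6076, -0.0085, 0.0844]
ee_rot: [-0.105, 0.994, 0.0, 0.0]
wrist_force: [-1.0, 1.8, 2.6]
finger_gap: -0.0
gripper_force: 1.3
clock: 8.25
ee_pos: [0.6077, -0.0086, 0.0841]
ee_rot: [-0.105, 0.994, 0.0, 0.0]
wrist_force: [-2.7, 2.5, 7.9]
finger_gap: -0.0
gripper_force: 4.3
```

Cover 3 holds at 8 N, so it looks latched as well. Cover 4 next.

```bash
python3 -m inch '0 0 -0.012 0 0 0 -1;0 -0.05 0 0 0 0 -1;0 -0.05 0 0 0 0 -1;0 0 0.009 0 0 0 -1;0 0 0 0 0 0 -1;0 0 0 0 0 0 -1'; python3 -m inch '0 0 0.001 0 0 0 -1;0 0 0 0 0 0 -1'; python3 -c "
from h import *
need(4,z=.0855)"
```

```text
clock: 9.0
ee_pos: [0.6284, -0.1054, 0.0865]
ee_rot: [-0.106, 0.994, 0.0, -0.0]
wrist_force: [0.6, -0.3, -0.4]
finger_gap: -0.002
gripper_force: 0.0
clock: 9.25
ee_pos: [0.6286, -0.1058, 0.0855]
ee_rot: [-0.106, 0.994, -0.0, 0.0]
wrist_force: [-0.7, -1.0, 0.0]
finger_gap: 0.002
gripper_force: 0.0
t 9.25 pos [ 0.6286 -0.1058  0.0855] F [-0.75 -1.02  0.01] shift [ 0.     -0.0011 -0.    ] heading -167.86 z [ 0. -0. -1.] gap 0.002182054726840173
```

```bash
python3 -m inch '0 0 0.001 0 0 0 -1;0 0 0 0 0 0 -1'; python3 -m inch '0 0 0.001 0 0 0 -1;0 0 0 0 0 0 -1';  python3 -m inch '0 0 0.0008 0 0 0 -1;0 0 0 0 0 0 -1'
```

```text
clock: 9.5
ee_pos: [0.6287, -0.1061, 0.0846]
ee_rot: [-0.105, 0.994, 0.0, 0.0]
wrist_force: [-0.5, 2.3, 2.2]
finger_gap: -0.003
gripper_force: 1.4
clock: 9.75
ee_pos: [0.6287, -0.1063, 0.0834]
ee_rot: [-0.105, 0.994, 0.0, 0.0]
wrist_force: [-0.0, 3.3, 3.3]
finger_gap: 0.002
gripper_force: 1.9
clock: 10.0
ee_pos: [0.6287, -0.1065, 0.0825]
ee_rot: [-0.105, 0.994, 0.0, 0.0]
wrist_force: [1.4, 2.9, 3.3]
finger_gap: 0.004
gripper_force: 1.8
```

Cover 4 follows the finger at a steady 3.3 N. I'll keep going gently, because a latched cover can give up to 0.12 rad.

```bash
python3 -m inch '0 0 0.001 0 0 0 -1;0 0 0.001 0 0 0 -1;0 0 0 0 0 0 -1'; python3 -m inch '0 0 0.001 0 0 0 -1;0 0 0.001 0 0 0 -1;0 0 0 0 0 0 -1'
```

```text
clock: 10.38
ee_pos: [0.6286, -0.1066, 0.0803]
ee_rot: [-0.105, 0.994, -0.0, -0.0]
wrist_force: [1.2, 2.3, 2.6]
finger_gap: 0.002
gripper_force: 1.5
clock: 10.75
ee_pos: [0.6283, -0.1067, 0.0783]
ee_rot: [-0.105, 0.994, -0.0, -0.0]
wrist_force: [-0.1, 1.9, 3.1]
finger_gap: -0.003
gripper_force: 1.3
```

Cover 4 rocks. Tipping it further.

```bash
python3 -m inch '0 0 0.002 0 0 0 -1;0 0 0.002 0 0 0 -1;0 0 0.002 0 0 0 -1;0 0 0 0 0 0 -1'; python3 -m inch '0 0 0.002 0 0 0 -1;0 0 0.002 0 0 0 -1;0 0 0.002 0 0 0 -1;0 0 0 0 0 0 -1';python3 -m inch '0 0 0.002 0 0 0 -1;0 0 0.002 0 0 0 -1;0 0 0 0 0 0 -1'
```

```text
clock: 11.25
ee_pos: [0.6286, -0.1067, 0.0722]
ee_rot: [-0.105, 0.994, -0.0, -0.0]
wrist_force: [0.4, -0.6, 2.5]
finger_gap: 0.001
gripper_force: 0.7
clock: 11.75
ee_pos: [0.6286, -0.1064, 0.0661]
ee_rot: [-0.105, 0.994, 0.0, -0.0]
wrist_force: [0.7, -0.8, 1.0]
finger_gap: 0.003
gripper_force: 0.6
clock: 12.12
ee_pos: [0.6286, -0.1065, 0.0622]
ee_rot: [-0.105, 0.994, 0.0, -0.0]
wrist_force: [1.1, -0.5, -0.0]
finger_gap: -0.005
gripper_force: 0.8
```

```bash
python3 -m inch '0 0 -0.045 0 0 0 -1;0 0 -0.045 0 0 0 -1;0 0 -0.045 0 0 0 -1;0.055 0 0 0 0 0 -1;0.055 0 0 0 0 0 -1;0.01 0 0 0 0 0 -1;0 0 0 0 0 0 -1'
python3 - <<'E'
from h import *
need(4,-.028-.09,.12)
a=read_camera("wrist")["image"]; b=read_camera("scene")["image"][140:332,130:386]
cv2.imwrite("pics/w2.png",np.vstack([cv2.resize(a,(384,288)),cv2.resize(b,(384,288))])[:,:,::-1])
E
```

```text
clock: 13.0
ee_pos: [0.511, -0.1318, 0.1977]
ee_rot: [-0.105, 0.994, -0.0, 0.0]
wrist_force: [0.6, 1.0, 1.2]
finger_gap: 0.005
gripper_force: 0.0
t 13.0 pos [ 0.511  -0.1318  0.1977] F [0.62 1.05 1.18] shift [-0.0014 -0.0003  0.0777] heading -167.96 z [ 0. -0. -1.] gap 0.005088554754745257
```

View pics/w2.png

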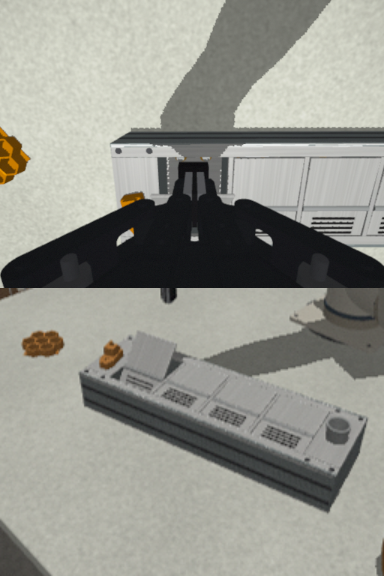

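Cover 4 stands tipped at about 45°, clear of the boat, and the fingers are in front of its raised edge. I'm going down in front and pushing to the rear.

```bash
python3 -m inch '0 0 0.038 0 0 0 -1;0 0 0.038 0 0 0 -1;0 0 0 0 0 0 -1;-0.01 0 0 0 0 0 -1;-0.01 0 0 0 0 0 -1;0 0 0 0 0 0 -1'; python3 -m inch '-0.005 0 0 0 0 0 -1;-0.005 0 0 0 0 0 -1;-0.005 0 0 0 0 0 -1;0 0 0 0 0 0 -1';python3 -m inch '-0.005 0 0 0 0 0 -1;-0.005 0 0 0 0 0 -1;0 0 0 0 0 0 -1'; python3 -c "
from h import *
need(4,-.028,.12)"
```

```text
clock: 13.85
ee_pos: [0.5323, -0.1274, 0.1223]
ee_rot: [-0.106, 0.994, -0.0, 0.001]
wrist_force: [-0.5, 0.3, -0.2]
finger_gap: -0.001
gripper_force: 0.0
clock: 14.35
ee_pos: [0.5458, -0.1243, 0.1215]
ee_rot: [-0.105, 0.994, 0.0, 0.0]
wrist_force: [-0.3, -0.1, -0.2]
finger_gap: 0.002
gripper_force: 0.3
clock: 14.72
ee_pos: [0.5559, -0.1221, 0.1213]
ee_rot: [-0.105, 0.994, 0.0, 0.0]
wrist_force: [0.5, 0.0, 0.9]
finger_gap: -0.001
gripper_force: 0.0
t 14.725 pos [ 0.5559 -0.1221  0.1213] F [0.46 0.01 0.92] shift [-0.0455 -0.0004  0.0014] heading -167.9 z [ 0.  0. -1.] gap -0.0011058556671103812
```

```bash
python3 -m inch '-0.006 0 0 0 0 0 -1;-0.006 0 0 0 0 0 -1;-0.006 0 0 0 0 0 -1;0 0 0 0 0 0 -1'; python3 -m inch '-0.006 0 0 0 0 0 -1;-0.006 0 0 0 0 0 -1;0 0 0 0 0 0 -1';python3 -m inch '-0.004 0 0 0 0 0 -1;-0.004 0 0 0 0 0 -1;0 0 0 0 0 0 -1';python3 -m inch '-0.002 0 0 0 0 0 -1;0 0 0 0 0 0 -1'
python3 - <<'E'
from h import *
need(4,-.028,.12)
a=read_camera("wrist")["image"]; b=read_camera("scene")["image"][140:332,130:386]
cv2.imwrite("pics/w3.png",np.vstack([cv2.resize(a,(384,288)),cv2.resize(b,(384,288))])[:,:,::-1])
E
```

```text
clock: 15.22
ee_pos: [0.5735, -0.1183, 0.1213]
ee_rot: [-0.105, 0.994, 0.0, 0.0]
wrist_force: [-0.4, -0.2, 0.4]
finger_gap: -0.002
gripper_force: 0.0
clock: 15.6
ee_pos: [0.5851, -0.1158, 0.1214]
ee_rot: [-0.105, 0.994, 0.0, 0.0]
wrist_force: [-0.0, 0.5, -0.2]
finger_gap: -0.001
gripper_force: 0.0
clock: 15.98
ee_pos: [0.5927, -0.1142, 0.1214]
ee_rot: [-0.105, 0.994, 0.0, 0.0]
wrist_force: [-0.5, 0.6, -1.0]
finger_gap: 0.0
gripper_force: 0.0
clock: 16.23
ee_pos: [0.5944, -0.1138, 0.1214]
ee_rot: [-0.105, 0.994, 0.0, -0.0]
wrist_force: [-1.2, -0.5, -0.5]
finger_gap: 0.001
gripper_force: 0.3
t 16.225 pos [ 0.5944 -0.1138  0.1214] F [-1.15 -0.46 -0.52] shift [-0.0061 -0.0004  0.0014] heading -167.91 z [-0.  0. -1.] gap 0.0012358375165755554
```

View pics/w3.png

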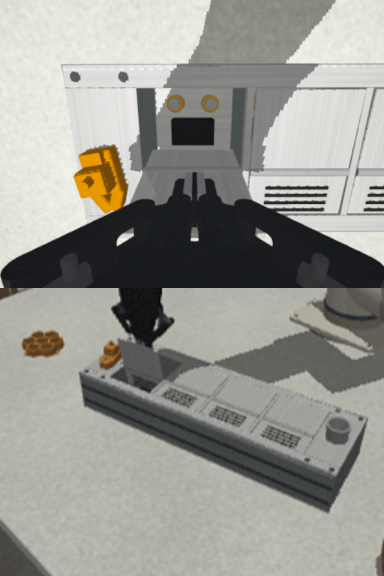

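The cover is now almost upright, with the ports showing at wrist view (175,102) and (209,102). I'll push in small steps until the stop is felt.

```bash
for k in 1; do python3 -m inch '-0.003 0 0 0 0 0 -1;-0.003 0 0 0 0 0 -1;0 0 0 0 0 0 -1'; python3 -m inch '-0.003 0 0 0 0 0 -1;0 0 0 0 0 0 -1';python3 -m inch '-0.002 0 0 0 0 0 -1;0 0 0 0 0 0 -1';  done
```

```text
clock: 16.7
ee_pos: [0.5952, -0.1136, 0.1213]
ee_rot: [-0.104, 0.995, -0.001, -0.005]
wrist_force: [-26.3, -7.2, 11.7]
finger_gap: -0.002
gripper_force: 14.2
clock: 16.95
ee_pos: [0.5955, -0.1135, 0.1212]
ee_rot: [-0.104, 0.995, -0.001, -0.008]
wrist_force: [-38.5, -9.7, 17.8]
finger_gap: -0.006
gripper_force: 21.3
clock: 17.2
ee_pos: [0.5956, -0.1134, 0.1212]
ee_rot: [-0.104, 0.995, -0.001, -0.009]
wrist_force: [-47.0, -13.1, 23.0]
finger_gap: 0.0
gripper_force: 26.0
```

That is the stop: the position matches and force rose steeply, past what I wanted in that batch. I'm backing off at once and checking.

```bash
python3 -m inch '0.02 0 0 0 0 0 -1;0.05 0 0 0 0 0 -1;0.05 0 0 0 0 0 -1;0 0 -0.05 0 0 0 -1;0 0 -0.05 0 0 0 -1;0.04 0.05 0 0 0 0 -1;0 0.05 0 0 0 0 -1;0 0.05 0 0 0 0 -1;0 0 0 0 0 0 -1'
python3 - <<'E'
from h import *
need(4)
a=read_camera("top")["image"][140:245,145:330]; b=read_camera("scene")["image"][150:290,140:390]
cv2.imwrite("pics/f1.png",np.vstack([cv2.resize(a,(500,284)),cv2.resize(b,(500,280))])[:,:,::-1])
E
```

```text
clock: 18.32
ee_pos: [0.4177, 0.0031, 0.2222]
ee_rot: [-0.107, 0.994, 0.0, 0.001]
wrist_force: [0.3, -1.8, 0.8]
finger_gap: 0.0
gripper_force: 0.0
t 18.325 pos [0.4177 0.0031 0.2222] F [ 0.3  -1.83  0.78] shift [-0.1828 -0.1524  0.0003] heading -167.69 z [ 0.002  0.    -1.   ] gap 0.00020394468562056863
```

View pics/f1.png

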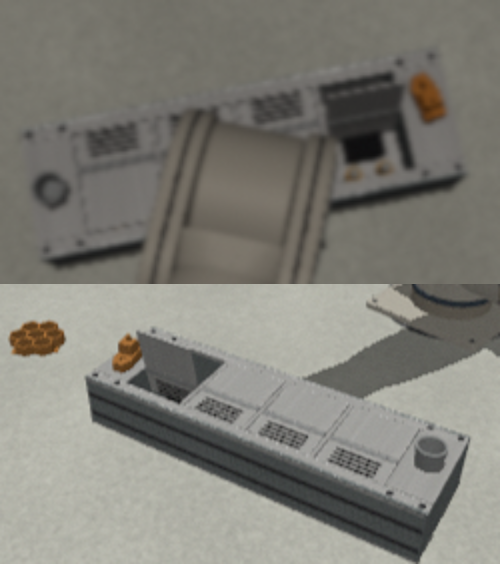

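Cover 4 stands upright with the boat and cup unmoved. I'll compare its edge corners in the scene view, about (208.5,174.5) and (232.5,183), with the projected stop angle.

Run:
```python
from h import *
c=read_camera("scene"); t=read_camera("top")
pv=m-ey*.15-ex*.028
for th in(1.45,1.57,1.66,1.75):
    x=-.075*np.cos(th)+.002*np.sin(th); z=.083+.075*np.sin(th)+.002*np.cos(th)
    print(th,[np.round(project(k,np.r_[pv+ex*x+ey*s,z]),1).tolist() for k in(c,t) for s in(-.046,.046)])
im=c["image"][155:225,190:275,::-1]; a=t["image"][150:215,255:325,::-1]
cv2.imwrite("pics/f2.png",np.hstack([cv2.resize(im,(510,420)),cv2.resize(a,(280,260)) if 0 else cv2.copyMakeBorder(cv2.resize(a,(280,260)),0,160,0,0,0)]))
```

```text
1.45 [[213.0, 169.0], [239.7, 178.2], [296.5, 175.1], [267.0, 180.9]]
1.57 [[211.0, 170.3], [237.8, 179.7], [295.9, 172.3], [266.4, 178.1]]
1.66 [[209.5, 171.5], [236.4, 181.0], [295.3, 170.2], [265.9, 176.0]]
1.75 [[208.1, 172.9], [235.0, 182.5], [294.8, 168.3], [265.4, 174.0]]
```

View pics/f2.png

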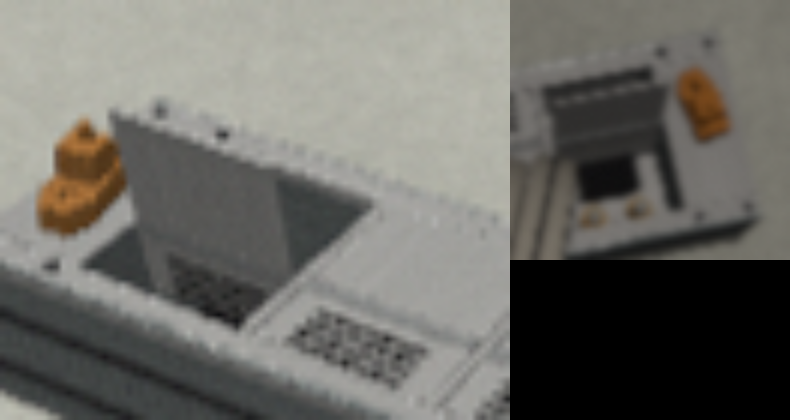

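The corners measure (208.3,173.0) and (235.8,183.3), which matches 1.75 rad, so the cover is at its stop. Handing in.

```bash
python3 -c "
from rig import workorder
print(workorder.hand_in())"
```

```text
the job is handed in; nothing more can be done
None
```

Cover 4 was the unlatched one; it now stands fully open at its stop (about 1.75 rad), covers 1–3 held as latched under light presses of 8–11 N and were left shut, the boat and cup look unmoved and nothing else was approached, though my final push reached about 50 N against the stop before I backed off, and the job is handed in.

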